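# Load the slide scanner's magazine

## Robot

A 6-joint arm with a two-finger parallel gripper is mounted at the origin on the work surface. World frame = base frame: x ahead of the robot, y to its left, z up, the work surface at z = 0. Lengths are in m, angles in degrees, forces in N, time in s.
With the tool pointing down it reaches from about 0.3 to 0.75 m from the base axis. Payload 8.5 kg.
Tool frame: the origin (TCP) lies on the centre line of the jaws, within the pads' length; the fingertips stand tips_ahead ahead of it and the grasp point (between the pads) lies 3 mm ahead of it (tips_ahead is the distance from the TCP to the fingertips, in m); z points along the fingers, y is the line along which they close (so a half turn about z gives the same grasp; the last joint's range is limited). The gripper opens to 85 mm and grips with 20 to 120 N. Pads are 22 mm wide; open, the fingers measure 114 mm over their backs; the gripper's body (76 mm by 85 mm) begins 54 mm behind the grasp point. The pads swing forward as they close: fully open they stand 13 mm farther back than shut.
Start: joints at [53.898, 21.807, 74.336, -0, 83.858, -12.336], TCP at [0.222, 0.503, 0.253] pointing down, gripper open.
Joint ranges: [-178.18, 178.18], [-50.72, 133.34], [12.68, 142.11], [-81.47, 261.47], [9.98, 163.14], [-165.26, 165.26]. Speed limits (degrees/s): [136.94, 136.94, 180, 180, 180, 180].

## Interface

Orientations are given as a 3x3 rotation matrix whose columns are the frame's x, y, z axes.
In Python, from rig import observe, get_image, close_job, tips_ahead gives the robot as it stands.
- The arm moves only by the shell command python3 -m creep [FORCE], which reads ROWS from standard input. ROWS is a JSON list that holds a single list of rows (three levels of brackets), with 1 to 10 rows, each of 5 numbers: dx, dy, dz in m, then a turn about the tool's z in degrees, then the finger opening in m; each row shifts and turns the commanded pose from where the row before left it, along the tool's axes as they then stand; what a row does not reach is not made up. A row lasts 1/10 s, in which the tool goes at most 0.05 m and 8.59 degrees, less where a joint would pass 70% of its speed; a pose out of reach is approached as far as the arm can. The fingers move at their own pace and stop on an object; FORCE is the grip in N (left out, the last holds). Time passes only in rows, so rows that do not move let the fingers close. It prints the time, the measured TCP pose, the force, the opening and the grip force at its end. Input that does not fit is refused with a message, and nothing moves.
- observe(): the state, without advancing time (a new reading comes with each control period).
- get_image(name): name is "side" or "top"; returns a dict with "pixels" (480x640x3 uint8, red, green, blue), "depth" (480x640 float32, m along the optical axis (not along the pixel's ray), 0 where there is no reading), "K" (3x3 intrinsics, pixels), "extrinsics" (4x4, takes a point from world to camera coordinates). Camera axes: x right, y down, z forward; pixel columns grow to the right and rows downward; lengths in m; the calibration is good to about 2 mm. A picture is of the moment at which its call begins.
- close_job(): hands the job in; it is judged then, once.
The state is a dict: "time_s": time; "q": joint angles; "qvel": joint speeds; "joint_efforts": joint torques, N m; "position": TCP position; "tool_rot": TCP orientation; "ft_force": force on the tool from outside, world axes, zero at the start; "wrist_torque": the same for the moment, N m; "grip_width": finger opening in m; "gripper_force": force on a finger pad.
Only numpy, scipy, OpenCV 4.12 (cv2) and the standard library are available. Lean on these libraries where they do the work, as an engineer would, in place of code of your own. Each camera call takes 0.05 s, during which the arm holds its last target. There are 200 camera calls.

## Task

Pull the slide scanner's magazine carriage out to its loading stop, then slide every slide case lying on the bench fully home into a magazine slot made for its thickness: thick cases in the bottom slots, middle ones in the middle, thin ones at the top. When all are in, push the carriage back into the scanner as far as it goes and let go, leaving the tube rack, dishes and jar alone.

Things in the scene. Friction and masses are not known exactly. Their poses are not given: they have to be found in the camera images.
- scanner: fixed scanner; x away from robot, y to robot's left. Bed x -75 to 75, y -195 to 215 mm, 20 high; origin on the bench. Over y = -201 to -25 mm a tunnel, 164 mm deep, 156 high: white robot-side wall, clear roof and far wall, open at y = -25. Home cases pass 10 mm inside the robot-side wall; one sticking out more jams on it.
- carriage (a joint): travel (m) of the magazine carriage along scanner +y: 0 = home in the tunnel, at its stop; 0.200 = out, at the loading stop. 3 N friction, stays where left. Aluminium rack 146 wide (y), 122 deep (x), top 104 mm above the bench, centred at scanner x 0, y -100 mm + travel. 2 columns x 3 slots open to the robot (-x): 22.5 mm high at the bottom, 17.5 in the middle, 12.5 on top.
- handle (a point): centre of the top of the carriage's handle: a black upright tab 12 mm thick along y, 45 mm wide along x, free for its upper 40 mm, on a bracket on the carriage's left (+y) side, 55 mm beyond the rack. This point is 150 mm above the bench. Axes as the scanner's; moves with the carriage.
- slot20_left (a point): centre of a 20 mm case fully home in the left column's bottom, 22.5 mm high slot (floor 36 mm above the bench; 64 mm wide, rounded front edges, 5 mm shelves, 6 mm walls, rear stops; y = +35 mm from carriage middle). Axes as scanner's; moves with the carriage. The front lip is at x = -56 mm from here; a home case's near end stands 4 mm proud of it.
- slot20_right (a point): centre of a 20 mm case fully home in the right column's bottom, 22.5 mm high slot (floor 36 mm above the bench; 64 mm wide, rounded front edges, 5 mm shelves, 6 mm walls, rear stops; y = -35 mm from carriage middle). Axes as scanner's; moves with the carriage. The front lip is at x = -56 mm from here; a home case's near end stands 4 mm proud of it.
- slot15_left (a point): centre of a 15 mm case fully home in the left column's middle, 17.5 mm high slot (floor 63.5 mm above the bench; 64 mm wide, rounded front edges, 5 mm shelves, 6 mm walls, rear stops; y = +35 mm from carriage middle). Axes as scanner's; moves with the carriage. The front lip is at x = -56 mm from here; a home case's near end stands 4 mm proud of it.
- slot15_right (a point): centre of a 15 mm case fully home in the right column's middle, 17.5 mm high slot (floor 63.5 mm above the bench; 64 mm wide, rounded front edges, 5 mm shelves, 6 mm walls, rear stops; y = -35 mm from carriage middle). Axes as scanner's; moves with the carriage. The front lip is at x = -56 mm from here; a home case's near end stands 4 mm proud of it.
- slot10_left (a point): centre of a 10 mm case fully home in the left column's top, 12.5 mm high slot (floor 86 mm above the bench; 64 mm wide, rounded front edges, 5 mm shelves, 6 mm walls, rear stops; y = +35 mm from carriage middle). Axes as scanner's; moves with the carriage. The front lip is at x = -56 mm from here; a home case's near end stands 4 mm proud of it.
- slot10_right (a point): centre of a 10 mm case fully home in the right column's top, 12.5 mm high slot (floor 86 mm above the bench; 64 mm wide, rounded front edges, 5 mm shelves, 6 mm walls, rear stops; y = -35 mm from carriage middle). Axes as scanner's; moves with the carriage. The front lip is at x = -56 mm from here; a home case's near end stands 4 mm proud of it.
- case20a: closed flat slide case of blue plastic, 120 (x) x 60 (y) x 20 (z) mm, 200 g or so, lying flat on the bench at the start, its length roughly away from the robot. Origin at its very centre. It may go in either end first, either face up, in either column. There may be two of this thickness, one or none; None if absent.
- case20b: closed flat slide case of blue plastic, 120 (x) x 60 (y) x 20 (z) mm, 200 g or so, lying flat on the bench at the start, its length roughly away from the robot. Origin at its very centre. It may go in either end first, either face up, in either column. There may be two of this thickness, one or none; None if absent.
- case15a: closed flat slide case of blue plastic, 120 (x) x 60 (y) x 15 (z) mm, 160 g or so, lying flat on the bench at the start, its length roughly away from the robot. Origin at its very centre. It may go in either end first, either face up, in either column. There may be two of this thickness, one or none; None if absent.
- case15b: closed flat slide case of blue plastic, 120 (x) x 60 (y) x 15 (z) mm, 160 g or so, lying flat on the bench at the start, its length roughly away from the robot. Origin at its very centre. It may go in either end first, either face up, in either column. There may be two of this thickness, one or none; None if absent.
- case10a: closed flat slide case of blue plastic, 120 (x) x 60 (y) x 10 (z) mm, 120 g or so, lying flat on the bench at the start, its length roughly away from the robot. Origin at its very centre. It may go in either end first, either face up, in either column. There may be two of this thickness, one or none; None if absent.
- case10b: closed flat slide case of blue plastic, 120 (x) x 60 (y) x 10 (z) mm, 120 g or so, lying flat on the bench at the start, its length roughly away from the robot. Origin at its very centre. It may go in either end first, either face up, in either column. There may be two of this thickness, one or none; None if absent.
- tube_rack: bystander: grey tube rack 80 x 160 x 50 mm with capped tubes up to 116 mm; origin under its centre
- dish_stack: bystander: stack of culture dishes, 90 mm across, 120 mm high; origin under its centre
- jar: bystander: specimen jar with a green lid, 64 mm across, 70 mm high; origin under its centre
There are look-alikes about, which are no part of the job. What is shaped like the case20a but brown is not meant.

How it is judged:
By the outcome, as a careful person would: the job done as asked, in the order asked, and still so for the second after the job is handed in, with the robot touching nothing.
Of case20a, case20b, case15a, case15b, case10a, case10b only 4 to 5 are there at a start; the rules pass over those that are not, and their reading is None.
At some moment in a run one of case20a, case20b, case15a, case15b, case10a, case10b may be knocked a few centimetres aside while the robot is not near it.
Once in a run the grip may slacken for a moment while it holds something.
It also fails if it takes over 210 s, if anything falls off the work surface, if the arm or the gripper's body presses on something with over 40 N, if the wrist force passes 120 N, or if a joint passes its speed limit or range.

## Working session

There is one attempt and no reset: what is moved stays moved. The work goes in short steps, Python scripts to look and compute and a shell command to move; the robot and the scene stay as the last step left them, time stands still between calls to the robot, and variables do not carry over. Pictures are saved under pics/ and viewed, at most 14 in all, crops included, and the job is handed in when it is done.

```bash
ls; mkdir -p pics
python3 - <<'E'
from rig import observe,get_image,tips_ahead
import cv2,numpy as np
print(tips_ahead() if callable(tips_ahead) else tips_ahead)
o=observe();print({k:np.round(v,3).tolist() for k,v in o.items()})
for n in("top","side"):
    d=get_image(n);cv2.imwrite(f"pics/{n}0.png",d["pixels"][:,:,::-1]);np.savez(f"pics/{n}0.npz",**d)
    print(n,d["K"].round(1).tolist(),d["extrinsics"].round(3).tolist())
E
```

```text
pics
0.022
{'time_s': 0.0, 'q': [53.899, 21.839, 74.386, -0.003, 83.858, -12.335], 'qvel': [-0.051, 0.125, -0.088, -0.098, -0.114, -0.034], 'joint_efforts': [-0.0, -44.847, -23.128, -0.0, 0.005, 0.0], 'position': [0.221, 0.503, 0.253], 'tool_rot': [[-0.915, 0.403, -0.001], [0.403, 0.915, -0.001], [0.0, -0.001, -1.0]], 'ft_force': [0.624, -0.105, -0.035], 'wrist_torque': [0.004, -0.009, 0.034], 'gripper_force': 0.0, 'grip_width': 0.085}
top [[554.6, 0.0, 325.1], [0.0, 554.6, 236.8], [0.0, 0.0, 1.0]] [[-0.01, -1.0, -0.002, 0.107], [-0.986, 0.01, -0.168, 0.568], [0.168, 0.0, -0.986, 1.78], [0.0, 0.0, 0.0, 1.0]]
side [[607.2, 0.0, 319.0], [0.0, 607.2, 242.5], [0.0, 0.0, 1.0]] [[-0.779, -0.626, 0.017, 0.499], [-0.431, 0.516, -0.741, 0.278], [0.455, -0.585, -0.672, 1.752], [0.0, 0.0, 0.0, 1.0]]
```

View pics/top0.png

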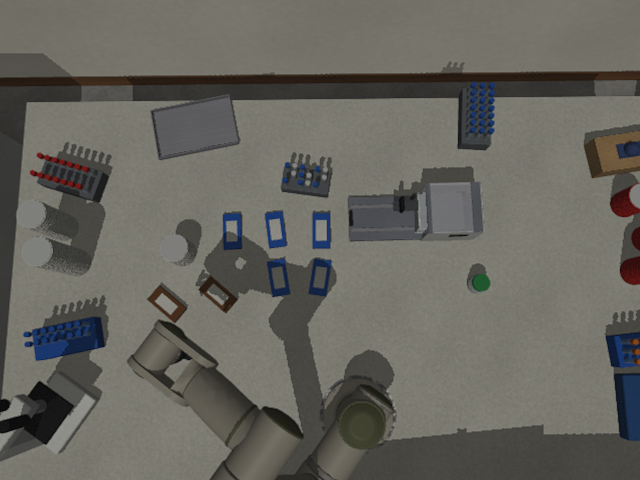

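View pics/side0.png

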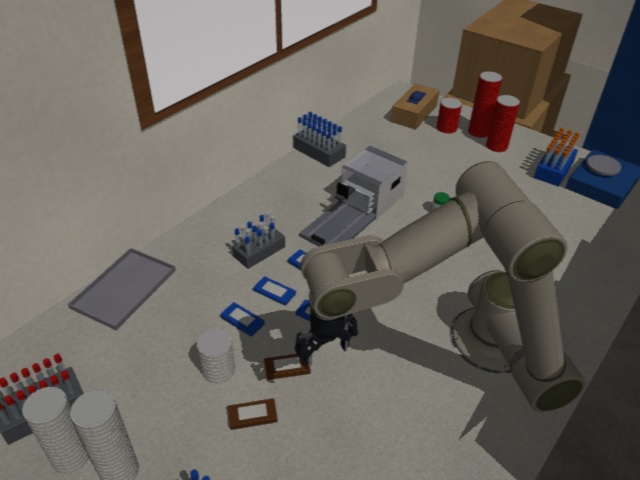

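Top view: five blue cases at about px (232,231), (276,229), (321,230), (278,277) and (319,276). The look-alikes are two brown cases at (167,302) and (218,293), and blue tube caps or racks at (65,335), (477,110) and (625,350). The scanner bed spans cols 349–483 and rows 195–240, with the handle at (402,203). The jar is at (480,283), the dish stack at (175,248) and the grey rack at (307,180). I choose the blue, flat, rectangular ones and will check them in one crop and by size.

```bash
cat > h.py <<'E'
import cv2,numpy as np
from rig import observe,get_image
def inv(E): R=E[:3,:3];return R,-R.T@E[:3,3]
def ray(d,uv,z):
    "pixels -> world points on plane z"
    R,c=inv(d["extrinsics"]);uv=np.atleast_2d(uv).astype(float)
    v=np.c_[uv,np.ones(len(uv))]@np.linalg.inv(d["K"]).T@R
    return c+v*((z-c[2])/v[:,2])[:,None]
def cloud(d):
    R,c=inv(d["extrinsics"]);v,u=np.mgrid[:480,:640]
    p=np.stack([u,v,np.ones_like(u)],-1)@np.linalg.inv(d["K"]).T*d["depth"][...,None]
    return p@R+c
def load(n): return dict(np.load(n))
def cases(d,box=(200,345,200,320)):
    hsv=cv2.cvtColor(d["pixels"],cv2.COLOR_RGB2HSV)
    m=cv2.inRange(hsv,(105,120,40),(125,255,255));k=np.zeros_like(m);x0,x1,y0,y1=box;k[y0:y1,x0:x1]=m[y0:y1,x0:x1]
    C=cloud(d);out=[]
    for c in cv2.findContours(k,cv2.RETR_EXTERNAL,cv2.CHAIN_APPROX_NONE)[0]:
        if cv2.contourArea(c)<150: continue
        f=np.zeros_like(k);cv2.drawContours(f,[c],-1,255,-1)
        e=cv2.erode(f,np.ones((5,5)));z=np.median(C[e>0][:,2])
        g=cv2.dilate(f,np.ones((15,15)))&~cv2.dilate(f,np.ones((7,7)));zb=np.percentile(C[g>0][:,2],50)
        t=min((.01,.015,.02),key=lambda t:abs(t-(z-zb)))
        P=ray(d,c[:,0],t)[:,:2]*1000
        r=cv2.minAreaRect(P.astype(np.float32));(a,b)=r[1];an=r[2]
        if a<b: a,b,an=b,a,an-90
        an=(an+90)%180-90
        M=cv2.moments(f,True);cc=ray(d,[[M["m10"]/M["m00"],M["m01"]/M["m00"]]],t)[0]*1000
        print("px",np.round(c[:,0].mean(0)),"top-bench mm %.1f (bench %.1f) t=%g"%(1e3*(z-zb),1e3*zb,t),"ctr",np.round(r[0],1),"cen",cc[:2].round(1),"size %.0fx%.0f ang %.1f"%(a,b,an))
        out.append((t,cc[:2],an))
    return out
E
python3 - <<'E'
from h import *
d=load("pics/top0.npz");cases(d)
C=cloud(d)
print("handle region z",(C[196:214:2,396:412:2,2]*1000).round(0).astype(int))
cr=np.hstack([cv2.resize(d["pixels"][185:315,200:345],None,fx=2.7,fy=2.7),cv2.resize(d["pixels"][170:300,345:490],None,fx=2.7,fy=2.7)])
cv2.imwrite("pics/crop1.png",cr[:,:,::-1]);print(cr.shape)
# profile along bed
for r in (200,217,235): print(r,[(c,(C[r,c]*1000).round().astype(int).tolist()) for c in range(345,490,9)])
E
```

```text
px [320. 277.] top-bench mm 10.4 (bench 0.1) t=0.01 ctr [441.4 120.7] cen [440.7 120.8] size 119x57 ang -9.7
px [278. 277.] top-bench mm 15.5 (bench -0.2) t=0.015 ctr [441.1 258.5] cen [440.6 258.4] size 119x58 ang 9.2
px [321. 230.] top-bench mm 20.2 (bench 0.3) t=0.02 ctr [596.4 114.6] cen [597.6 114.8] size 119x54 ang -0.4
px [232. 231.] top-bench mm 20.7 (bench 0.0) t=0.02 ctr [597.6 414.1] cen [597.8 414.1] size 120x59 ang 2.7
px [275. 229.] top-bench mm 15.8 (bench -0.1) t=0.015 ctr [603.9 268.4] cen [603.2 268.3] size 120x58 ang 7.6
handle region z [[ 18  16  24 144 154  20  22  22]
 [ 18  21 138 151 151   9  23  25]
 [ 26  21 138 153 154  16  22  18]
 [115 112 134 150 152 110 111 110]
 [104 111 139 152 152 112 103 111]
 [110 110 128 145 142 108 105 107]
 [110 108 121 150 149 106 110 109]
 [102 103 120 138  89  18  19  22]
 [ 11  14  99 107  20  18  16  19]]
(351, 784, 3)
200 [(345, [704, 32, 2]), (354, [701, 2, 15]), (363, [701, -29, 15]), (372, [699, -59, 20]), (381, [698, -89, 24]), (390, [699, -120, 20]), (399, [675, -137, 118]), (408, [697, -180, 22]), (417, [679, -198, 9
[... 322 characters left out ...]
0, [640, -118, 21]), (399, [639, -148, 23]), (408, [638, -178, 23]), (417, [628, -200, 75]), (426, [621, -223, 107]), (435, [611, -242, 155]), (444, [610, -269, 158]), (453, [609, -297, 159]), (462, [610, -326, 155]), (471, [609, -354, 157]), (480, [609, -382, 158]), (489, [641, -458, -3])]
235 [(345, [583, 34, 1]), (354, [580, 4, 15]), (363, [580, -26, 13]), (372, [580, -56, 16]), (381, [578, -86, 21]), (390, [580, -117, 12]), (399, [578, -146, 22]), (408, [578, -177, 16]), (417, [578, -207, 16]), (426, [563, -221, 104]), (435, [563, -250, 102]), (444, [562, -279, 103]), (453, [562, -307, 104]), (462, [561, -336, 105]), (471, [564, -369, 89]), (480, [579, -423, -1]), (489, [578, -454, -1])]
```

View pics/crop1.png

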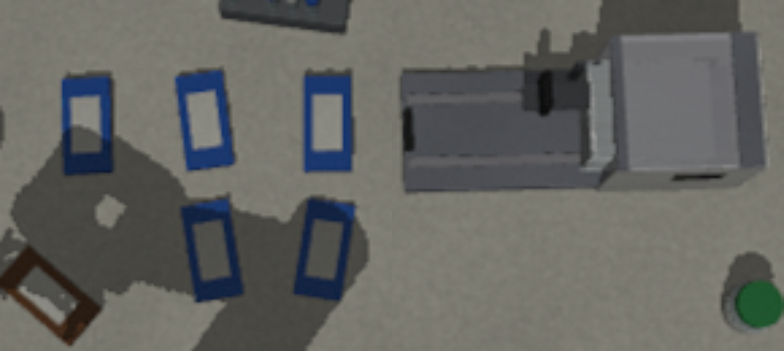

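The crop shows five clean blue cases and the black handle at px ≈(402,204). One brown look-alike is at lower left. Next I'll fit the bed edges and the handle.

Run:
```python
from h import *
d=load("pics/top0.npz");g=cv2.GaussianBlur(cv2.cvtColor(d["pixels"],cv2.COLOR_RGB2GRAY),(3,3),0).astype(float)
def edge(v):  # subpixel strongest step
    dv=np.abs(np.diff(v));i=int(dv.argmax());w=dv[max(0,i-1):i+2];return (w*(np.arange(max(0,i-1),i+2)+.5)).sum()/w.sum()
near=np.array([(c,228+edge(g[228:250,c])) for c in range(354,412,3)]);far=np.array([(c,186+edge(g[186:203,c])) for c in range(352,392,3)])
left=np.array([(340+edge(g[r,340:358]),r) for r in list(range(199,207,1))+list(range(225,236))])
for n,e,z in(("near",near,.02),("far",far,.02),("left",left,.02)):
    p=ray(d,e,z)[:,:2]*1000
    vx,vy,x,y=cv2.fitLine(p.astype(np.float32),cv2.DIST_HUBER,0,.01,.01).ravel()
    print(n,"pt",round(float(x),1),round(float(y),1),"ang",round(float(np.degrees(np.arctan2(vy,vx))),2),"resid",np.abs((p-[x,y])@[-vy,vx]).round(1).tolist())
# handle top: dark and high
C=cloud(d);m=(g<45)&(C[...,2]>.13)&(C[...,2]<.17);m[:190]=m[220:]=0;m[:,:392]=m[:,412:]=0
v,u=np.nonzero(m);print("handle px",u.mean(),v.mean(),u.min(),u.max(),v.min(),v.max(),ray(d,[[u.mean(),v.mean()]],.15)*1000)
```

```text
near pt 560.2 -90.5 ang -89.19 resid [0.3, 0.2, 0.3, 0.0, 0.2, 0.0, 0.1, 0.1, 0.0, 0.3, 0.4, 0.2, 0.5, 0.2, 0.6, 0.3, 0.0, 0.2, 0.0, 0.1]
far pt 718.8 -56.5 ang -88.6 resid [0.9, 0.5, 0.0, 0.3, 0.6, 0.8, 1.5, 0.0, 1.0, 1.4, 0.9, 0.5, 0.0, 0.0]
left pt 652.1 24.5 ang 0.93 resid [0.4, 0.2, 0.2, 0.1, 0.1, 0.2, 0.4, 0.3, 1.5, 0.9, 0.4, 0.5, 0.3, 0.1, 0.0, 0.0, 0.2, 0.3, 0.4]
handle px 402.17910447761193 202.62686567164178 400 404 196 210 [[ 658.71916262 -141.98067737  150.        ]]
```

```bash
cat >> h.py <<'E'
def go(x,y,z,yaw=0):
    "how far to target in tool axes; yaw = world angle (deg) wanted of tool y from +y"
    o=observe();R=np.array(o["tool_rot"]);p=np.array(o["position"])
    a=np.degrees(np.arctan2(-R[0,1],R[1,1]));t=yaw-a;t=(t+180)%360-180
    print("t %.1f pos"%o["time_s"],p.round(4),"yaw %.2f turn %.2f"%(a,-t),"d tool(mm)",(R.T@(np.array([x,y,z])-p)*1000).round(1),"F",np.round(o["ft_force"],1),"w %.4f"%o["grip_width"])
E
echo '[[[0,0,0,-8.2,0.04],[0,0,0,-8.2,0.04],[0,0,0,-8.2,0.04],[-0.027,-0.04,0,0,0.04],[-0.027,-0.04,0,0,0.04],[-0.027,-0.04,0,0,0.04],[-0.027,-0.04,0,0,0.04],[-0.027,-0.04,0,0,0.04],[-0.027,-0.04,0,0,0.04],[-0.027,-0.04,0,0,0.04]]]' | python3 -m creep 60
python3 -c "
from h import *
go(.659,-.142,.24,.85)"
```

```text
time_s: 1.1
position: [0.4153, 0.2243, 0.2532]
tool_rot: [[-1.0, -0.015, -0.0], [-0.015, 1.0, 0.0], [0.0, 0.0, -1.0]]
ft_force: [0.3, 0.5, 0.8]
grip_width: 0.0397
gripper_force: 0.0
t 1.1 pos [0.4153 0.2243 0.2532] yaw 0.83 turn -0.02 d tool(mm) [-238.3 -369.8   13.1] F [0.3 0.5 0.8] w 0.0397
```

```bash
echo '[[[-0.0265,-0.041,0,0,0.04],[-0.0265,-0.041,0,0,0.04],[-0.0265,-0.041,0,0,0.04],[-0.0265,-0.041,0,0,0.04],[-0.0265,-0.041,0,0,0.04],[-0.0265,-0.041,0,0,0.04],[-0.0265,-0.041,0,0,0.04],[-0.0265,-0.041,0,0,0.04],[-0.0265,-0.041,0,0,0.04],[0,0,0,0,0.04]]]' | python3 -m creep >/dev/null
python3 - <<'E'
from h import *
go(.659,-.142,.145,.85)
d=get_image("side");cv2.imwrite("pics/side1.png",cv2.resize(d["pixels"][120:300,240:480],None,fx=3,fy=3)[:,:,::-1])
E
```

```text
t 2.1 pos [ 0.66   -0.1445  0.2506] yaw 0.55 turn -0.30 d tool(mm) [  0.8   2.5 105.6] F [-0.2 -0.2  0.3] w 0.0401
```

View pics/side1.png

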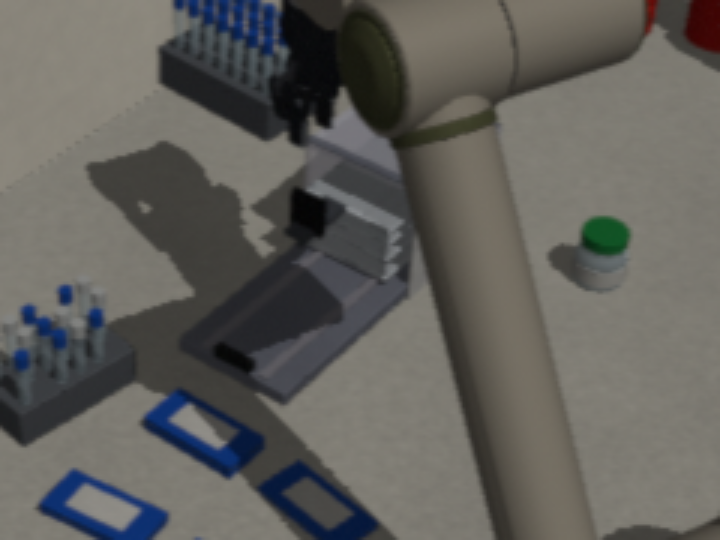

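Side crop: the gripper hangs above the black handle tab at crop (308,212), and the rack front just shows out of the tunnel. Descend, grip and start the pull.

```bash
echo '[[[0,0.002,0.03,0,0.04],[0,0,0.03,0,0.04],[0,0,0.03,0,0.04],[0,0,0.018,0,0.04],[0,0,0,0,0.04],[0,0,0,0,0],[0,0,0,0,0],[0,0,0,0,0],[0,0,0,0,0],[0,0,0,0,0]]]' | python3 -m creep 80
python3 -c "
from h import *
go(.659,-.142,.142,.85)"
```

```text
time_s: 3.15
position: [0.6587, -0.1376, 0.1471]
tool_rot: [[-1.0, -0.015, 0.002], [-0.015, 1.0, -0.001], [-0.002, -0.001, -1.0]]
ft_force: [-4.7, -1.7, 6.5]
grip_width: 0.0103
gripper_force: 79.8
t 3.1 pos [ 0.6587 -0.1376  0.1471] yaw 0.83 turn -0.02 d tool(mm) [-0.2 -4.4  5.1] F [-4.7 -1.7  6.5] w 0.0103
```

```bash
echo '[[[0,0.01,0,0,0],[0,0.02,0,0,0],[0,0.02,0,0,0],[0,0.02,0,0,0],[0,0.02,0,0,0],[0,0.02,0,0,0],[0,0.02,0,0,0],[0,0.015,0,0,0],[0,0.005,0,0,0],[0,0,0,0,0]]]' | python3 -m creep
echo '[[[0,0.004,0,0,0],[0,0.004,0,0,0],[0,0.004,0,0,0],[0,0.003,0,0,0],[0,0,0,0,0]]]' | python3 -m creep
python3 -c "
from h import *
go(.659,0.045,.142,.85)"
```

```text
time_s: 4.15
position: [0.6563, 0.0141, 0.147]
tool_rot: [[-1.0, -0.016, 0.002], [-0.016, 1.0, 0.001], [-0.002, 0.001, -1.0]]
ft_force: [-3.7, 3.0, 7.9]
grip_width: 0.0106
gripper_force: 79.9
time_s: 4.65
position: [0.6561, 0.028, 0.147]
tool_rot: [[-1.0, -0.015, 0.002], [-0.015, 1.0, -0.0], [-0.002, -0.0, -1.0]]
ft_force: [-4.0, -0.3, 7.0]
grip_width: 0.0102
gripper_force: 79.9
t 4.7 pos [0.6561 0.028  0.147 ] yaw 0.85 turn 0.00 d tool(mm) [-3.1 17.   5. ] F [-4.  -0.3  7. ] w 0.0102
```

```bash
echo '[[[0,0.003,0,0,0],[0,0.003,0,0,0],[0,0.003,0,0,0],[0,0.003,0,0,0],[0,0,0,0,0]]]' | python3 -m creep
echo '[[[0,0.002,0,0,0],[0,0.002,0,0,0],[0,0.002,0,0,0],[0,0,0,0,0]]]' | python3 -m creep
```

```text
time_s: 5.15
position: [0.6561, 0.0326, 0.147]
tool_rot: [[-1.0, -0.011, 0.001], [-0.011, 1.0, -0.012], [-0.0, -0.012, -1.0]]
ft_force: [-7.5, -34.1, 6.0]
grip_width: 0.0104
gripper_force: 80.3
time_s: 5.55
position: [0.6561, 0.0329, 0.1469]
tool_rot: [[-1.0, -0.008, -0.0], [-0.008, 1.0, -0.021], [0.0, -0.021, -1.0]]
ft_force: [-9.1, -59.1, 4.4]
grip_width: 0.0106
gripper_force: 81.2
```

```bash
echo '[[[0,-0.006,0,0,0],[0,-0.006,0,0,0],[0,-0.003,0,0,0],[0,0,0,0,0]]]' | python3 -m creep
echo '[[[0,0,0,0,0.04],[0,0,0,0,0.04],[0,0,0,0,0.04],[0,0,-0.03,0,0.04],[0,0,-0.04,0,0.04],[0,0,-0.04,0,0.06],[0.04,0.03,0,0,0.085],[0.04,0.04,0,0,0.085],[0.04,0.04,0,0,0.085],[0.04,0.04,0,0,0.085]]]' | python3 -m creep
python3 - <<'E'
from h import *
for n in("top","side"):
    d=get_image(n);np.savez(f"pics/{n}1.npz",**d)
    c=d["pixels"][170:300,200:480] if n=="top" else d["pixels"][160:340,200:480]
    cv2.imwrite(f"pics/{n}2.png",cv2.resize(c,None,fx=2.8,fy=2.8,interpolation=cv2.INTER_CUBIC)[:,:,::-1])
E
```

```text
time_s: 5.95
position: [0.6561, 0.0303, 0.147]
tool_rot: [[-1.0, -0.014, 0.001], [-0.014, 1.0, -0.0], [-0.001, -0.0, -1.0]]
ft_force: [-4.8, -2.6, 8.0]
grip_width: 0.0108
gripper_force: 81.5
time_s: 6.95
position: [0.5065, 0.1657, 0.2554]
tool_rot: [[-1.0, -0.014, 0.0], [-0.014, 1.0, 0.0], [-0.0, 0.0, -1.0]]
ft_force: [1.2, 0.9, -0.1]
grip_width: 0.0848
gripper_force: 0.0
```

View pics/top2.png

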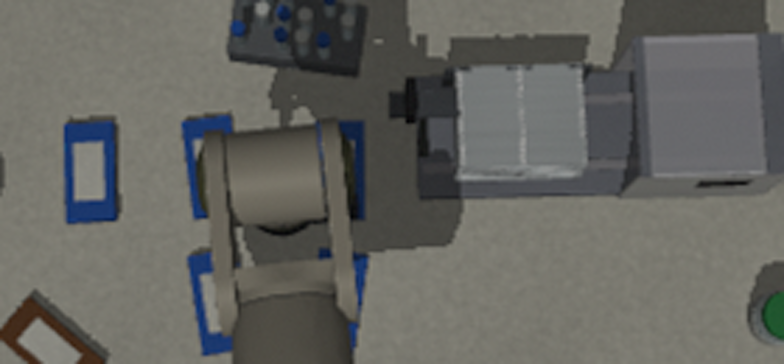

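Top crop: the carriage is out, with the rack at crop cols 457–587, rows 65–180, its centre wall at col 521 and the handle at (405,100). Measure the rack top edges.

Run:
```python
from h import *
d=load("pics/top1.npz");g=cv2.cvtColor(d["pixels"],cv2.COLOR_RGB2GRAY).astype(float);C=cloud(d)
def edge(v,s=0):
    dv=np.diff(v);dv=np.abs(dv) if s==0 else np.clip(s*dv,0,None);i=int(dv.argmax());lo=max(0,i-1);w=dv[lo:i+2];return (w*(np.arange(lo,lo+len(w))+.5)).sum()/w.sum()
rows=range(200,228,3);cols=list(range(368,383,2))+list(range(391,405,2))
S={"left":[(355+edge(g[r,355:372]),r) for r in rows],"right":[(400+edge(g[r,400:418]),r) for r in rows],
"wall":[(381+np.average(np.arange(11),weights=np.clip(g[r,381:392]-np.median(g[r,381:392]),0,None)+1e-6),r) for r in rows],
"near":[(c,226+edge(g[226:240,c],-1)) for c in cols],"far":[(c,186+edge(g[186:200,c])) for c in cols]}
for n,e in S.items():
    p=ray(d,np.array(e),.104)[:,:2]*1000
    vx,vy,x,y=map(float,cv2.fitLine(p.astype(np.float32),cv2.DIST_HUBER,0,.01,.01).ravel())
    print(n,"pt %.1f %.1f ang %.2f"%(x,y,np.degrees(np.arctan2(vy,vx))),"px",np.mean(e,0).round(1),"res",np.abs((p-[x,y])@[-vy,vx]).max().round(1))
m=(g<60)&(C[...,2]>.13)&(C[...,2]<.17);k=np.zeros_like(m);k[190:220,330:360]=m[190:220,330:360];v,u=np.nonzero(k);print("handle",u.mean(),v.mean(),ray(d,[[u.mean(),v.mean()]],.15)*1000)
print(g[222:240,372].astype(int),g[222:240,398].astype(int))
```

```text
left pt 635.0 -21.9 ang 0.93 px [363.1 213.5] res 1.7
right pt 633.5 -168.0 ang 1.47 px [408.6 213.5] res 0.8
wall pt 634.2 -94.6 ang 1.27 px [385.8 213.5] res 1.4
near pt 568.7 -90.0 ang -88.47 px [385.3 233.5] res 4.9
far pt 702.8 -78.2 ang -89.58 px [385.3 192.9] res 6.3
handle 346.52542372881356 204.11864406779662 [[655.72406742  32.91384914 150.        ]]
[119 116 118 119 119 118 119 118 113 102 113 134  99  73  78  77  77  81] [117 115 117 117 118 117 114 133 131 131 137 107  81  81  81  80  81  59]
```

```bash
echo '[[[-0.026,-0.026,0,0.6,0.085],[-0.026,-0.026,0.02,0.6,0.085],[0,0,0.04,0,0.085],[0,0,0.04,0,0.085],[0,0,0.04,0,0.085],[0,0,0.03,0,0.085],[0,0,0.02,0,0.085],[0,0,0,0,0.085],[0,0,0,0,0.085]]]' | python3 -m creep >/dev/null
python3 -c "
from h import *
go(.559,.1135,.032,-.4)"
```

```text
t 8.0 pos [0.5611 0.1129 0.0659] yaw -0.37 turn 0.03 d tool(mm) [ 2.1  0.6 33.9] F [ 0.8 -0.6  1.4] w 0.0854
```

```bash
echo '[[[0.002,0,0.015,0,0.085],[0,0,0.015,0,0.085],[0,0,0.004,0,0.085],[0,0,0,0,0.085]]]' | python3 -m creep >/dev/null
python3 -c "
from h import *
go(.559,.1135,.032,-.4)"
echo '[[[0,0,0.004,0,0.085],[0,0,0,0,0.085],[0,0,0,0,0.085]]]' | python3 -m creep
```

```text
t 8.3 pos [0.559  0.113  0.0321] yaw -0.37 turn 0.03 d tool(mm) [0.  0.5 0.1] F [-0.5 -0.3  0. ] w 0.0852
time_s: 8.65
position: [0.5587, 0.1131, 0.0278]
tool_rot: [[-1.0, 0.006, 0.001], [0.006, 1.0, 0.0], [-0.001, 0.0, -1.0]]
ft_force: [-1.1, 0.6, -0.2]
grip_width: 0.085
gripper_force: 0.0
```

```bash
echo '[[[0,0,0,0,0.04],[0,0,0,0,0.04],[0,0,0,0,0.04],[0,0,0,0,0.04],[0,0,0,0,0.04]]]' | python3 -m creep 100
echo '[[[0,0,-0.01,0,0.04],[0,0,-0.02,0,0.04],[0,0,0,0,0.04]]]' | python3 -m creep
```

```text
time_s: 9.15
position: [0.5587, 0.1131, 0.0284]
tool_rot: [[-1.0, 0.006, 0.001], [0.006, 1.0, -0.0], [-0.001, -0.0, -1.0]]
ft_force: [-2.8, -0.9, 9.4]
grip_width: 0.0567
gripper_force: 107.2
time_s: 9.45
position: [0.5596, 0.1131, 0.0595]
tool_rot: [[-1.0, 0.006, 0.004], [0.006, 1.0, -0.0], [-0.004, -0.0, -1.0]]
ft_force: [-0.5, -0.4, -2.3]
grip_width: 0.0569
gripper_force: 106.7
```

```bash
echo '[[[0.02,0,-0.02,0,0.04],[0.035,0,-0.01,0,0.04],[0.035,-0.015,0,-0.6,0.04],[0.004,-0.035,0,-0.7,0.04],[0,-0.035,0,0,0.04],[0,-0.035,0,0,0.04],[0,-0.035,0,0,0.04],[0,-0.02,0.01,0,0.04],[0,0,0.005,0,0.04],[0,0,0,0,0.04]]]' | python3 -m creep
python3 - <<'E'
from h import *
go(.466,-.0625,.0656,.9)
d=get_image("side");np.savez("pics/s3.npz",**d);cv2.imwrite("pics/side3.png",cv2.resize(d["pixels"][150:330,240:480],None,fx=3,fy=3,interpolation=cv2.INTER_CUBIC)[:,:,::-1])
E
```

```text
time_s: 10.45
position: [0.4659, -0.0611, 0.0714]
tool_rot: [[-1.0, -0.015, -0.002], [-0.015, 1.0, 0.001], [0.002, 0.001, -1.0]]
ft_force: [-0.5, 0.2, -1.4]
grip_width: 0.0578
gripper_force: 73.1
t 10.4 pos [ 0.4659 -0.0611  0.0714] yaw 0.88 turn -0.02 d tool(mm) [-0.  -1.4  5.8] F [-0.5  0.2 -1.4] w 0.0578
```

View pics/side3.png

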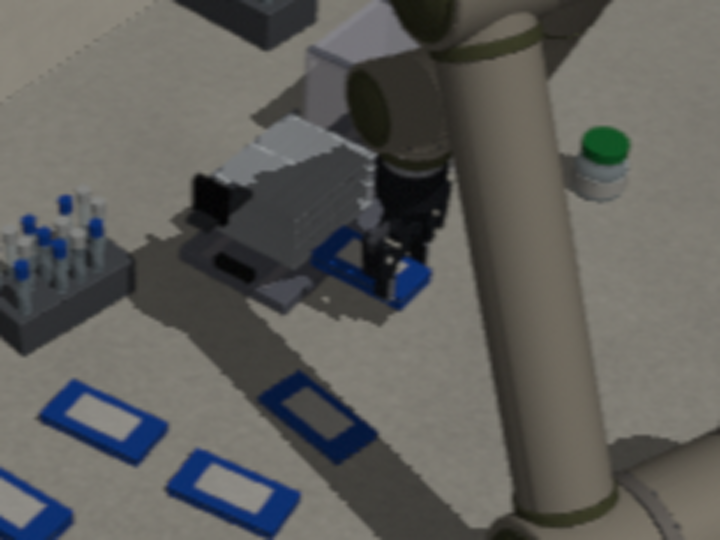

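Side crop: the case is held level in front of the rack's left column at crop (370,265). The grip force dipped to 73 N, so wait and then check the case's height and pitch in the top depth.

```bash
echo '[[[0,-0.001,0.003,0,0.04],[0,0,0,0,0.04],[0,0,0,0,0.04]]]' | python3 -m creep
cat >> h.py <<'E'
def held(box,n="top",zr=(.02,.14)):
    "blue cloud of held case: fit plane z, print extents"
    d=get_image(n);hsv=cv2.cvtColor(d["pixels"],cv2.COLOR_RGB2HSV);m=cv2.inRange(hsv,(105,110,30),(125,255,255))>0
    C=cloud(d);x0,x1,y0,y1=box;m&=(C[...,0]>x0)&(C[...,0]<x1)&(C[...,1]>y0)&(C[...,1]<y1)&(C[...,2]>zr[0])&(C[...,2]<zr[1])
    m=cv2.erode(m.astype(np.uint8),np.ones((2,2)))>0;P=C[m]*1000
    if len(P)<8: print(n,"few",len(P));return
    A=np.c_[P[:,:2]-P[:,:2].mean(0),np.ones(len(P))];s=np.linalg.lstsq(A,P[:,2],rcond=None)[0]
    print(n,len(P),"mean",P.mean(0).round(1),"slope x,y deg",np.degrees(np.arctan(s[:2])).round(1),"x",np.percentile(P[:,0],[1,99]).round(),"y",np.percentile(P[:,1],[1,99]).round())
E
python3 - <<'E'
from h import *
go(.466,-.0625,.0656,.9)
held((.42,.58,-.12,.0));held((.42,.58,-.12,.0),"side")
E
```

```text
time_s: 10.8
position: [0.4666, -0.0619, 0.0694]
tool_rot: [[-1.0, -0.017, 0.0], [-0.017, 1.0, -0.0], [-0.0, -0.0, -1.0]]
ft_force: [0.3, 0.6, -1.7]
grip_width: 0.0571
gripper_force: 109.5
t 10.8 pos [ 0.4666 -0.0619  0.0694] yaw 0.99 turn 0.09 d tool(mm) [ 0.7 -0.6  3.8] F [ 0.3  0.6 -1.7] w 0.0571
top 8 mean [560.  -79.3  62.9] slope x,y deg [-54.1  14.1] x [558. 562.] y [-84. -72.]
side 255 mean [502.2 -50.3  58.8] slope x,y deg [ 0.2 -1.1] x [444. 562.] y [-90. -22.]
```

```bash
echo '[[[0,-0.0006,0.0038,0,0.04],[-0.008,0,0,0,0.04],[-0.006,0,0,0,0.04],[-0.006,0,0,0,0.04],[0,0,0,0,0.04]]]' | python3 -m creep
python3 -c "
from h import *
go(.5595,-.0625,.0656,.9)"
```

```text
time_s: 11.4
position: [0.4876, -0.0628, 0.0655]
tool_rot: [[-1.0, -0.017, 0.001], [-0.017, 1.0, -0.0], [-0.001, -0.0, -1.0]]
ft_force: [1.2, -0.1, -2.0]
grip_width: 0.0569
gripper_force: 109.6
t 11.4 pos [ 0.4876 -0.0628  0.0655] yaw 0.95 turn 0.05 d tool(mm) [-71.9  -0.9  -0. ] F [ 1.2 -0.1 -2. ] w 0.0569
```

```bash
echo '[[[-0.008,0,0,0,0.04],[-0.008,0,0,0,0.04],[-0.008,0,0,0,0.04],[0,0,0,0,0.04]]]' | python3 -m creep
echo '[[[-0.012,0,0,0,0.04],[-0.012,0,0,0,0.04],[-0.012,0,0,0,0.04],[-0.008,0,0,0,0.04],[0,0,0,0,0.04]]]' | python3 -m creep
```

```text
time_s: 11.8
position: [0.5119, -0.0624, 0.0656]
tool_rot: [[-1.0, -0.017, 0.001], [-0.017, 1.0, -0.0], [-0.001, -0.0, -1.0]]
ft_force: [1.7, -2.4, -1.4]
grip_width: 0.0566
gripper_force: 109.6
time_s: 12.3
position: [0.5554, -0.0616, 0.0655]
tool_rot: [[-1.0, -0.017, 0.001], [-0.017, 1.0, -0.0], [-0.001, -0.0, -1.0]]
ft_force: [1.9, -1.7, -2.3]
grip_width: 0.0565
gripper_force: 109.6
```

```bash
echo '[[[0,0,0,0,0.085],[0,0,0,0,0.085],[0,0,0,0,0.085],[0.03,0,0,0,0.085],[0.03,0,-0.004,0,0.085],[0,0,-0.006,0,0],[0,0,0,0,0],[0,0,0,0,0],[0,0,0,0,0],[0,0,0,0,0]]]' | python3 -m creep 40
echo '[[[-0.015,0,0,0,0],[-0.015,0,0,0,0],[-0.012,0,0,0,0],[-0.01,0,0,0,0],[-0.006,0,0,0,0],[0,0,0,0,0]]]' | python3 -m creep
```

```text
time_s: 13.3
position: [0.495, -0.0625, 0.0752]
tool_rot: [[-1.0, -0.017, -0.0], [-0.017, 1.0, 0.0], [0.0, 0.0, -1.0]]
ft_force: [-0.5, 0.1, -0.0]
grip_width: 0.0119
gripper_force: 0.0
time_s: 13.9
position: [0.5532, -0.0616, 0.0753]
tool_rot: [[-1.0, -0.016, 0.001], [-0.016, 1.0, -0.0], [-0.001, -0.0, -1.0]]
ft_force: [-1.1, -0.1, 1.0]
grip_width: 0.0003
gripper_force: 0.0
```

```bash
echo '[[[-0.005,0,0,0,0],[-0.003,0,0,0,0],[-0.003,0,0,0,0],[0,0,0,0,0]]]' | python3 -m creep
echo '[[[-0.002,0,0,0,0],[-0.002,0,0,0,0],[0,0,0,0,0]]]' | python3 -m creep
```

```text
time_s: 14.3
position: [0.564, -0.0614, 0.0755]
tool_rot: [[-1.0, -0.016, 0.001], [-0.016, 1.0, -0.0], [-0.001, -0.0, -1.0]]
ft_force: [-0.2, 0.0, 0.0]
grip_width: 0.0001
gripper_force: 0.1
time_s: 14.6
position: [0.566, -0.0613, 0.0753]
tool_rot: [[-1.0, -0.017, -0.005], [-0.017, 1.0, 0.0], [0.005, 0.0, -1.0]]
ft_force: [-10.1, -1.9, 4.4]
grip_width: -0.0
gripper_force: 4.9
```

```bash
echo '[[[-0.003,0,0,0,0],[0,0,0,0,0]]]' | python3 -m creep | sed -n '2p;4p'
echo '[[[0.02,0,0,0,0],[0.04,0,-0.02,0,0.06],[0.03,0,-0.04,0,0.085],[0,0.04,-0.04,0,0.085],[0,0.04,0,0,0.085],[0,0.04,0,0,0.085],[0,0,0,0,0.085]]]' | python3 -m creep >/dev/null
python3 - <<'E'
from h import *
d=get_image("top");np.savez("pics/t4.npz",**d);cases(d,(200,420,190,320));go(.52,.3,.15,0)
held((.55,.6,-.12,.0),"side")
cv2.imwrite("pics/top4.png",cv2.resize(d["pixels"][170:300,210:450],None,fx=3,fy=3,interpolation=cv2.INTER_CUBIC)[:,:,::-1])
E
```

```text
position: [0.5664, -0.0611, 0.0751]
ft_force: [-21.4, -3.6, 11.2]
px [278. 277.] top-bench mm 15.0 (bench 0.4) t=0.015 ctr [440.9 258.2] cen [440.6 258.2] size 118x59 ang 9.1
px [232. 231.] top-bench mm 20.6 (bench 0.3) t=0.02 ctr [597.6 414.2] cen [597.6 414.2] size 120x59 ang 2.8
px [275. 229.] top-bench mm 15.9 (bench -0.0) t=0.015 ctr [603.9 268.3] cen [603.4 268.3] size 120x58 ang 7.6
t 15.6 pos [0.4787 0.0543 0.1712] yaw 1.13 turn 1.13 d tool(mm) [-46.1 244.9  21.3] F [ 0.1 -0.4 -1. ] w 0.0852
side few 1
```

View pics/top4.png

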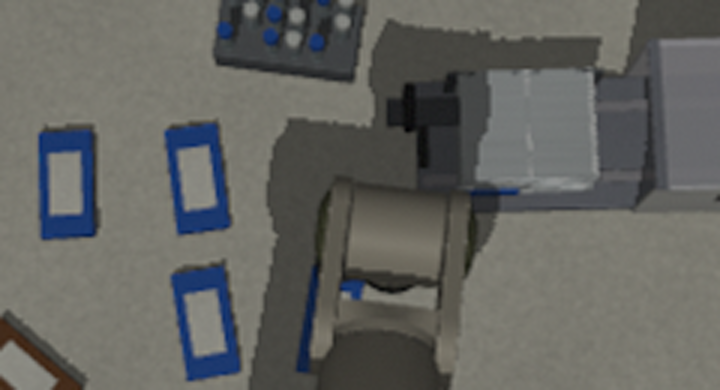

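Top crop: the case's near edge shows just under the rack's left column at (495,192), so it is home. The remaining cases have not moved. Now the second 20 mm case at world (598,414).

```bash
echo '[[[-0.01,0.03,0,-0.8,0.085],[-0.01,0.041,0,-0.8,0.085],[-0.01,0.041,0,0,0.085],[-0.01,0.041,0,0,0.085],[-0.01,0.041,0,0,0.085],[-0.01,0.041,0,0,0.085],[-0.01,0.041,0,0,0.085],[-0.01,0.041,0,0,0.085],[-0.012,0.035,0,0,0.085],[0,0,0,0,0.085]]]' | python3 -m creep >/dev/null
python3 -c "
from h import *
go(.5596,.4108,.0295,2.75)"
```

```text
t 16.6 pos [0.5576 0.4103 0.1696] yaw 2.64 turn -0.11 d tool(mm) [ -2.    0.3 140.1] F [-0.1 -1.1 -0.8] w 0.0848
```

```bash
echo '[[[-0.002,0,0.03,0,0.085],[0,0,0.04,0,0.085],[0,0,0.035,0,0.085],[0,0,0.02,0,0.085],[0,0,0.01,0,0.085],[0,0,0.004,0,0.085],[0,0,0,0,0.085]]]' | python3 -m creep >/dev/null
python3 -c "
from h import *
go(.5596,.4108,.0295,2.75)"
```

```text
t 17.3 pos [0.5592 0.4075 0.0324] yaw 2.49 turn -0.26 d tool(mm) [-0.5  3.3  2.9] F [ 0.4 -0.4  0.6] w 0.0849
```

```bash
echo '[[[0,0.003,0.0025,-0.2,0.085],[0,0,0,0,0.085],[0,0,0,0,0.04],[0,0,0,0,0.04],[0,0,0,0,0.04],[0,0,0,0,0.04],[0,0,0,0,0.04]]]' | python3 -m creep 100
echo '[[[0,0,-0.01,0,0.04],[0,0,-0.02,0,0.04],[0,0,0,0,0.04]]]' | python3 -m creep
```

```text
time_s: 18.0
position: [0.5587, 0.4113, 0.0308]
tool_rot: [[-0.999, -0.048, 0.002], [-0.048, 0.999, 0.001], [-0.002, 0.001, -1.0]]
ft_force: [-1.7, -0.9, 6.8]
grip_width: 0.0567
gripper_force: 106.7
time_s: 18.3
position: [0.5594, 0.4116, 0.0622]
tool_rot: [[-0.999, -0.048, 0.004], [-0.048, 0.999, 0.002], [-0.004, 0.002, -1.0]]
ft_force: [0.2, -0.2, -1.9]
grip_width: 0.0567
gripper_force: 106.6
```

```bash
echo '[[[0.015,0,-0.03,0.6,0.04],[0.03,-0.02,0,0.6,0.04],[0.035,-0.035,0,0.65,0.04],[0.015,-0.045,0,0,0.04],[0,-0.045,0,0,0.04],[0,-0.045,0,0,0.04],[0,-0.045,0,0,0.04],[0,-0.045,0,0,0.04],[0,-0.045,0,0,0.04],[0,-0.045,0,0,0.04]]]' | python3 -m creep
python3 -c "
from h import *
go(.466,-.1336,.072,.9)"
```

```text
time_s: 19.3
position: [0.4695, 0.0364, 0.0892]
tool_rot: [[-1.0, -0.016, -0.0], [-0.016, 1.0, -0.0], [0.0, -0.0, -1.0]]
ft_force: [1.2, -0.1, -2.8]
grip_width: 0.0566
gripper_force: 107.3
t 19.3 pos [0.4695 0.0364 0.0892] yaw 0.90 turn -0.00 d tool(mm) [   6.2 -169.9   17.2] F [ 1.2 -0.1 -2.8] w 0.0566
```

```bash
echo '[[[0.006,-0.04,0,0,0.04],[0,-0.045,0,0,0.04],[0,-0.045,0,0,0.04],[0,-0.03,0.008,0,0.04],[0,-0.01,0.008,0,0.04],[0,0,0,0,0.04],[0,0,0,0,0.04]]]' | python3 -m creep >/dev/null
python3 -c "
from h import *
go(.466,-.1336,.068,.9);held((.42,.58,-.19,-.07),'side')"
```

```text
t 20.0 pos [ 0.4662 -0.1308  0.0731] yaw 0.91 turn 0.01 d tool(mm) [ 0.3 -2.8  5.1] F [ 0.2  0.3 -1.9] w 0.0566
side 264 mean [ 500.9 -117.7   59.6] slope x,y deg [-0.2 -2.3] x [446. 573.] y [-162.  -88.]
```

```bash
echo '[[[0,-0.0028,0.003,0,0.04],[0,0,0.0021,0,0.04],[-0.008,0,0,0,0.04],[-0.006,0,0,0,0.04],[-0.006,0,0,0,0.04],[0,0,0,0,0.04]]]' | python3 -m creep
echo '[[[-0.008,0,0,0,0.04],[-0.008,0,0,0,0.04],[-0.008,0,0,0,0.04],[0,0,0,0,0.04]]]' | python3 -m creep
```

```text
time_s: 20.65
position: [0.4876, -0.1345, 0.0683]
tool_rot: [[-1.0, -0.016, 0.001], [-0.016, 1.0, -0.0], [-0.001, -0.0, -1.0]]
ft_force: [0.1, 0.5, -1.9]
grip_width: 0.0566
gripper_force: 107.3
time_s: 21.05
position: [0.5118, -0.1342, 0.0683]
tool_rot: [[-1.0, -0.016, 0.001], [-0.016, 1.0, -0.0], [-0.001, -0.0, -1.0]]
ft_force: [0.2, -0.3, -2.1]
grip_width: 0.0564
gripper_force: 107.3
```

```bash
python3 -c "
from h import *
go(.5554,-.1323,.068,.9)"
```

```text
t 21.1 pos [ 0.5118 -0.1342  0.0683] yaw 0.91 turn 0.01 d tool(mm) [-43.7   1.2   0.3] F [ 0.2 -0.3 -2.1] w 0.0564
```

```bash
echo '[[[-0.012,0,0,0,0.04],[-0.012,0,0,0,0.04],[-0.012,0,0,0,0.04],[-0.008,0,0,0,0.04],[0,0,0,0,0.04]]]' | python3 -m creep | sed -n '2p;4,5p'
echo '[[[0,0,0,0,0.085],[0,0,0,0,0.085],[0,0,0,0,0.085],[0.03,0,0,0,0.085],[0.03,0,-0.003,0,0.085],[0,0,-0.004,0,0],[0,0,0,0,0],[0,0,0,0,0],[0,0,0,0,0],[0,0,0,0,0]]]' | python3 -m creep 40 | sed -n '2p;4,5p'
echo '[[[-0.015,0,0,0,0],[-0.015,0,0,0,0],[-0.015,0,0,0,0],[-0.012,0,0,0,0],[-0.006,0,0,0,0],[-0.004,0,0,0,0],[0,0,0,0,0]]]' | python3 -m creep | sed -n '2p;4,5p'
```

```text
position: [0.5552, -0.1334, 0.0681]
ft_force: [0.5, 0.3, -2.2]
grip_width: 0.0568
position: [0.4951, -0.1343, 0.0751]
ft_force: [1.5, 0.5, -0.1]
grip_width: 0.0117
position: [0.5618, -0.1333, 0.0752]
ft_force: [-0.0, 0.1, 1.4]
grip_width: -0.0001
```

```bash
echo '[[[-0.004,0,0,0,0],[-0.002,0,0,0,0],[-0.003,0,0,0,0],[0,0,0,0,0]]]' | python3 -m creep | sed -n '2p;4,5p'
echo '[[[-0.003,0,0,0,0],[0,0,0,0,0]]]' | python3 -m creep | sed -n '2p;4,5p'
```

```text
position: [0.5672, -0.1331, 0.0749]
ft_force: [-18.4, -2.9, 9.5]
grip_width: 0.0001
position: [0.5674, -0.1327, 0.0741]
ft_force: [-30.5, -3.2, 8.9]
grip_width: -0.0001
```

```bash
echo '[[[0.03,0,0,0,0],[0.04,0.01,-0.02,0,0.06],[0,0.04,-0.04,-1.1,0.085],[0,0.045,0,-1.1,0.085],[0,0.045,0,-1.1,0.085],[0,0.045,0,-1.1,0.085],[0,0.045,0,-1.1,0.085],[0,0.045,0,-1.2,0.085],[0,0.045,0,0,0.085],[0,0.045,0,0,0.085]]]' | python3 -m creep >/dev/null
python3 - <<'E'
from h import *
go(.5659,.2618,.08,7.6);cases(get_image("top"),(200,345,200,320))
E
```

```text
t 24.9 pos [0.4745 0.2266 0.1308] yaw 7.57 turn -0.03 d tool(mm) [-95.2  22.8  51. ] F [ 1.4 -0.  -0. ] w 0.0848
px [320. 277.] top-bench mm 9.0 (bench 1.6) t=0.01 ctr [441.3 121.2] cen [440.8 120.7] size 119x58 ang -8.8
px [274. 223.] top-bench mm 10.4 (bench 4.4) t=0.01 ctr [620.8 271. ] cen [632.8 272.9] size 88x58 ang 7.4
```

```bash
echo '[[[-0.032,0.011,0,0,0.085],[-0.032,0.012,0,0,0.085],[-0.031,0,0.02,0,0.085],[0,0,0.035,0,0.085],[0,0,0.03,0,0.085],[0,0,0.01,0,0.085],[0,0,0.004,0,0.085],[0,0,0,0,0.085]]]' | python3 -m creep >/dev/null
python3 -c "
from h import *
go(.5659,.2618,.028,7.6)"
```

```text
t 25.7 pos [0.5663 0.2601 0.0325] yaw 7.58 turn -0.02 d tool(mm) [0.2 1.7 4.5] F [-0.   0.3  0.5] w 0.0848
```

```bash
echo '[[[0,0.0017,0.004,0,0.085],[0,0,0,0,0.085],[0,0,0,0,0.04],[0,0,0,0,0.04],[0,0,0,0,0.04],[0,0,0,0,0.04],[0,0,0,0,0.04]]]' | python3 -m creep 100 | sed -n '2p;4,5p'
echo '[[[0,0,-0.01,0,0.04],[0.01,0,-0.03,0,0.04],[0.02,-0.01,-0.03,1.2,0.04],[0.03,-0.03,0,1.8,0.04],[0.03,-0.03,0,1.8,0.04],[0.01,-0.04,0,1.8,0.04],[0,-0.04,0,0,0.04],[0,-0.04,0,0,0.04],[0,-0.04,0,0,0.04],[0,-0.04,0,0,0.04]]]' | python3 -m creep
python3 -c "
from h import *
go(.466,-.0642,.095,.9)"
```

```text
position: [0.5658, 0.2618, 0.0293]
ft_force: [-3.6, -1.8, 10.6]
grip_width: 0.0554
time_s: 27.4
position: [0.4777, -0.0197, 0.0981]
tool_rot: [[-1.0, -0.017, 0.0], [-0.017, 1.0, -0.0], [-0.0, -0.0, -1.0]]
ft_force: [0.4, 0.1, -1.7]
grip_width: 0.0554
gripper_force: 106.0
t 27.4 pos [ 0.4777 -0.0197  0.0981] yaw 0.99 turn 0.09 d tool(mm) [ 12.5 -44.3   3.1] F [ 0.4  0.1 -1.7] w 0.0554
```

```bash
echo '[[[0.006,-0.025,0,0,0.04],[0.006,-0.018,0.002,0,0.04],[0,-0.001,0.002,0,0.04],[0,0,0,0,0.04],[0,0,0,0,0.04]]]' | python3 -m creep >/dev/null
python3 -c "
from h import *
go(.466,-.0637,.094,.9);held((.42,.58,-.12,.0),'side',(.05,.14))"
```

```text
t 27.9 pos [ 0.4668 -0.0615  0.0938] yaw 1.03 turn 0.13 d tool(mm) [ 0.8 -2.2 -0.2] F [ 0.5 -0.2 -1.3] w 0.0553
side 247 mean [503.1 -51.4  78.2] slope x,y deg [-0.9 -1.1] x [444. 563.] y [-91. -22.]
```

```bash
echo '[[[0,-0.0022,0,0.1,0.04],[0,0,0,0,0.04],[-0.008,0,0,0,0.04],[-0.008,0,0,0,0.04],[-0.005,0,0,0,0.04],[0,0,0,0,0.04]]]' | python3 -m creep | sed -n '2p;4,5p'
echo '[[[-0.008,0,0,0,0.04],[-0.008,0,0,0,0.04],[-0.008,0,0,0,0.04],[0,0,0,0,0.04]]]' | python3 -m creep | sed -n '2,5p'
```

```text
position: [0.4886, -0.0642, 0.0936]
ft_force: [-0.1, 0.9, -1.5]
grip_width: 0.0555
position: [0.5128, -0.0639, 0.0936]
tool_rot: [[-1.0, -0.016, 0.001], [-0.016, 1.0, -0.0], [-0.001, -0.0, -1.0]]
ft_force: [0.7, 0.1, -1.8]
grip_width: 0.0553
```

```bash
echo '[[[-0.012,0,0,0,0.04],[-0.012,0,0,0,0.04],[-0.012,0,0,0,0.04],[-0.008,0,0,0,0.04],[0,0,0,0,0.04]]]' | python3 -m creep | sed -n '2p;4,5p'
echo '[[[0,0,0,0,0.085],[0,0,0,0,0.085],[0,0,0,0,0.085],[0.03,0,0,0,0.085],[0.03,0,-0.004,0,0.085],[0,0,-0.004,0,0],[0,0,0,0,0],[0,0,0,0,0],[0,0,0,0,0],[0,0,0,0,0]]]' | python3 -m creep 40 | sed -n '2p;4,5p'
echo '[[[-0.015,0,0,0,0],[-0.015,0,0,0,0],[-0.015,0,0,0,0],[-0.012,0,0,0,0],[-0.006,0,0,0,0],[-0.004,0,0,0,0],[0,0,0,0,0]]]' | python3 -m creep | sed -n '2p;4,5p'
```

```text
position: [0.5562, -0.0631, 0.0935]
ft_force: [1.1, -0.0, -1.0]
grip_width: 0.0553
position: [0.4961, -0.064, 0.1014]
ft_force: [-0.0, -0.2, -0.5]
grip_width: 0.0119
position: [0.5627, -0.0629, 0.1015]
ft_force: [-0.3, 1.2, 0.0]
grip_width: -0.0003
```

```bash
echo '[[[-0.003,0,0,0,0],[-0.002,0,0,0,0],[-0.003,0,0,0,0],[0,0,0,0,0]]]' | python3 -m creep | sed -n '2p;4,5p'
echo '[[[-0.003,0,0,0,0],[0,0,0,0,0]]]' | python3 -m creep | sed -n '2p;4,5p'
```

```text
position: [0.5692, -0.0628, 0.1016]
ft_force: [-8.4, -1.6, 3.9]
grip_width: -0.0003
position: [0.5695, -0.0627, 0.1016]
ft_force: [-21.7, -3.2, 13.1]
grip_width: -0.0004
```

```bash
echo '[[[0.03,0,0,0,0],[0.04,0.01,-0.02,0,0.06],[0,0.04,-0.03,-1.2,0.085],[0,0.045,0,-1.8,0.085],[0,0.045,0,-1.8,0.085],[0,0.045,0,-1.8,0.085],[0,0.04,0,-1.6,0.085],[0,0.04,0,0,0.085],[0,0.04,0,0,0.085],[0,0,0,0,0.085]]]' | python3 -m creep >/dev/null
python3 - <<'E'
from h import *
go(.4032,.2508,.03,9.1)
for n in("top","side"):
    d=get_image(n);np.savez(f"pics/{n}5.npz",**d);cases(d,(200,345,200,320)) if n=="top" else 0
    C=cloud(d)*1000;hsv=cv2.cvtColor(d["pixels"],cv2.COLOR_RGB2HSV);m=(cv2.inRange(hsv,(105,90,20),(128,255,255))>0)&(C[...,1]<-20)&(C[...,1]>-180)&(C[...,0]>540)&(C[...,0]<610)
    v,u=np.nonzero(m);print(n,len(u))
    for a,b in zip(v[::6],u[::6]): print((b,a),C[a,b].round().tolist(),end=" ")
cv2.imwrite("pics/side5.png",cv2.resize(d["pixels"][180:270,290:400],None,fx=6,fy=6,interpolation=cv2.INTER_CUBIC)[:,:,::-1])
E
```

```text
t 32.8 pos [0.4748 0.2431 0.1517] yaw 9.35 turn 0.25 d tool(mm) [ 69.4  19.1 121.7] F [0.  0.3 0.1] w 0.0853
px [320. 277.] top-bench mm 10.1 (bench 0.5) t=0.01 ctr [441.3 121. ] cen [440.3 120.8] size 119x58 ang -8.7
top 175
(np.int64(366), np.int64(232)) [579.0, -32.0, 77.0] (np.int64(365), np.int64(233)) [579.0, -30.0, 58.0] (np.int64(383), np.int64(233)) [576.0, -87.0, 71.0] (np.int64(392), np.int64(233)) [579.0, -119.0, 52.0] (np.int64(398), np.int64(233)) [579.0, -138.0, 56.0] (np.int64(404), np.int64(233)) [580.0, -159.0, 47.0] (np.int64(382), np.int64(234)) [573.0, -84.0, 71.0] (np.int64(391), np.int64(234)) [578.0, -117.0, 40.0] (np.int64(397), np.int64(234)) [579.0, -138.0, 35.0] (np.int64(365), np.int64(235)) [579.0, -32.0, 21.0] (np.int64(383), np.int64(235)) [569.0, -87.0, 78.0] (np.int64(382), np.int64(236)) [566.0, -84.0, 72.0] (np.int64(381), np.int64(237)) [563.0, -80.0, 75.0] (np.int64(368), np.int64(238)) [559.0, -37.0, 81.0] (np.int64(366), np.int64(239)) [557.0, -32.0, 70.0] (np.int64(372), np.int64(239)) [555.0, -50.0, 81.0] (np.int64(378), np.int64(239)) [556.0
[... 726 characters left out ...]
4)) [540.0, -95.0, 77.0] (np.int64(358), np.int64(225)) [546.0, -87.0, 74.0] (np.int64(356), np.int64(226)) [547.0, -78.0, 76.0] (np.int64(355), np.int64(227)) [543.0, -65.0, 82.0] (np.int64(354), np.int64(228)) [548.0, -67.0, 74.0] (np.int64(353), np.int64(229)) [546.0, -59.0, 76.0] (np.int64(349), np.int64(231)) [548.0, -39.0, 79.0] (np.int64(349), np.int64(232)) [545.0, -36.0, 79.0] (np.int64(348), np.int64(233)) [546.0, -31.0, 78.0] (np.int64(343), np.int64(234)) [580.0, -52.0, 40.0] (np.int64(349), np.int64(234)) [541.0, -30.0, 77.0] (np.int64(341), np.int64(235)) [581.0, -42.0, 42.0] (np.int64(339), np.int64(236)) [583.0, -35.0, 41.0] (np.int64(341), np.int64(237)) [589.0, -54.0, 20.0]
```

View pics/side5.png

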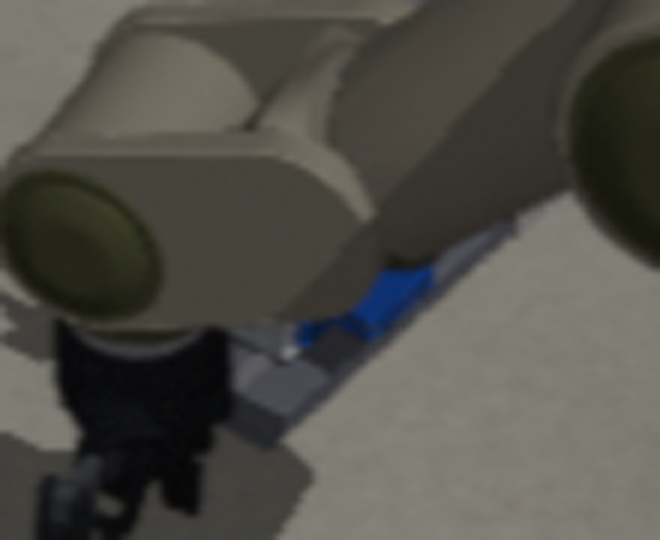

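Side crop: the blue mid-level case at (390,290) still sticks out about 38 mm (near end x≈541). The closed tips are only 22 mm ahead of the TCP, so the pusher passed above it. I'll go back and push lower.

```bash
echo '[[[0,-0.045,0,1.8,0],[0,-0.045,0,1.8,0],[0,-0.045,0,1.8,0],[0,-0.045,0,1.8,0],[0,-0.045,0,1.2,0],[0,-0.045,0,0,0],[0,-0.035,0.01,0,0],[0,-0.01,0.02,0,0],[0,0,0.02,0,0],[0,0,0.01,0,0]]]' | python3 -m creep 40 >/dev/null
python3 -c "
from h import *
go(.49,-.064,.088,.9)"
```

```text
t 33.9 pos [ 0.4975 -0.0758  0.0904] yaw 0.52 turn -0.38 d tool(mm) [ 7.4 11.9  2.4] F [-0.2 -0.8  0.9] w -0.0001
```

```bash
echo '[[[0,0.012,0.0024,-0.4,0],[0,0,0,0,0],[-0.015,0,0,0,0],[-0.015,0,0,0,0],[-0.015,0,0,0,0],[-0.01,0,0,0,0],[-0.008,0,0,0,0],[0,0,0,0,0]]]' | python3 -m creep | sed -n '2p;4,5p'
echo '[[[-0.004,0,0,0,0],[-0.003,0,0,0,0],[-0.002,0,0,0,0],[0,0,0,0,0]]]' | python3 -m creep | sed -n '2p;4,5p'
```

```text
position: [0.5621, -0.061, 0.0895]
ft_force: [0.7, -0.2, -0.2]
grip_width: -0.0001
position: [0.5655, -0.0607, 0.0893]
ft_force: [-24.5, -2.5, 16.4]
grip_width: -0.0004
```

```bash
echo '[[[0.04,0,0,0,0],[0.04,0.01,-0.02,0,0.06],[0.04,0.04,-0.03,-1.7,0.085],[0.04,0.045,0,-1.7,0.085],[0,0.045,0,-1.7,0.085],[0,0.045,0,-1.7,0.085],[0,0.045,0,-1.4,0.085],[0,0.045,0,0,0.085],[0,0.03,0,0,0.085],[0,0,0,0,0.085]]]' | python3 -m creep >/dev/null
python3 - <<'E'
from h import *
go(.4033,.2508,.02,9.1);cases(get_image("top"),(200,345,200,320));held((.35,.55,.19,.33),"side",(.005,.05))
E
```

```text
t 36.0 pos [0.3958 0.2247 0.1328] yaw 9.52 turn 0.42 d tool(mm) [-11.7  24.4 112.8] F [ 0.3 -1.1 -0.3] w 0.0850
px [320. 277.] top-bench mm 8.9 (bench 1.1) t=0.01 ctr [440.6 121.2] cen [439.9 120.9] size 117x58 ang -8.7
side 338 mean [432.6 262.4  15.3] slope x,y deg [ 0.3 -0.1] x [379. 495.] y [223. 292.]
```

```bash
echo '[[[-0.012,0.024,0,0.4,0.085],[0,0,0.03,0,0.085],[0,0,0.03,0,0.085],[0,0,0.025,0,0.085],[0,0,0.015,0,0.085],[0,0,0.008,0,0.085],[0,0,0,0,0.085]]]' | python3 -m creep >/dev/null
python3 -c "
from h import *
go(.4033,.2508,.02,9.1)"
```

```text
t 36.9 pos [0.4047 0.2468 0.0242] yaw 8.80 turn -0.30 d tool(mm) [0.8 4.2 4.2] F [0.1 0.  0.7] w 0.0853
```

```bash
echo '[[[0,0.004,0.002,-0.3,0.085],[0,0,0.002,0,0.085],[0,0,0,0,0.085],[0,0,0,0,0.04],[0,0,0,0,0.04],[0,0,0,0,0.04],[0,0,0,0,0.04],[0,0,0,0,0.04]]]' | python3 -m creep 100 | sed -n '2p;4,6p'
echo '[[[0,0,-0.01,0,0.04],[0,0,-0.03,0,0.04],[-0.01,-0.01,-0.03,1.2,0.04],[-0.01,-0.03,0,1.8,0.04],[-0.01,-0.04,0,1.8,0.04],[-0.01,-0.04,0,1.8,0.04],[-0.005,-0.045,0,1.6,0.04],[0,-0.045,0,0,0.04],[0,-0.045,0,0,0.04],[0,-0.045,0,0,0.04]]]' | python3 -m creep
python3 -c "
from h import *
go(.466,-.1337,.085,.9)"
```

```text
position: [0.4041, 0.2517, 0.0217]
ft_force: [-2.7, -2.0, 12.8]
grip_width: 0.0569
gripper_force: 106.8
time_s: 38.65
position: [0.4658, -0.0442, 0.091]
tool_rot: [[-1.0, -0.017, -0.0], [-0.017, 1.0, 0.0], [0.0, 0.0, -1.0]]
ft_force: [1.1, 0.2, -1.2]
grip_width: 0.0572
gripper_force: 107.2
t 38.6 pos [ 0.4658 -0.0442  0.091 ] yaw 0.99 turn 0.09 d tool(mm) [  1.3 -89.5   6. ] F [ 1.1  0.2 -1.2] w 0.0572
```

```bash
echo '[[[0.001,-0.03,0,0.1,0.04],[0,-0.035,0,0,0.04],[0,-0.02,0.002,0,0.04],[0,-0.0045,0.0025,0,0.04],[0,0,0,0,0.04],[0,0,0,0,0.04]]]' | python3 -m creep >/dev/null
python3 -c "
from h import *
go(.466,-.1337,.0865,.9);held((.42,.58,-.19,-.07),'side',(.05,.14))"
```

```text
t 39.2 pos [ 0.4664 -0.131   0.0862] yaw 0.92 turn 0.02 d tool(mm) [ 0.4 -2.7 -0.3] F [-1.1  0.5 -1.3] w 0.0572
side 230 mean [ 502.8 -120.3   78.2] slope x,y deg [-0.7 -1.8] x [444. 577.] y [-160.  -85.]
```

```bash
echo '[[[0,-0.0027,-0.0003,0,0.04],[0,0,0,0,0.04],[-0.008,0,0,0,0.04],[-0.008,0,0,0,0.04],[-0.005,0,0,0,0.04],[0,0,0,0,0.04]]]' | python3 -m creep | sed -n '2p;4,5p'
echo '[[[-0.008,0,0,0,0.04],[-0.008,0,0,0,0.04],[-0.008,0,0,0,0.04],[0,0,0,0,0.04]]]' | python3 -m creep | sed -n '2,5p'
```

```text
position: [0.4885, -0.1343, 0.0864]
ft_force: [0.2, -0.3, -1.5]
grip_width: 0.0573
position: [0.5127, -0.1341, 0.0865]
tool_rot: [[-1.0, -0.016, 0.001], [-0.016, 1.0, -0.0], [-0.001, -0.0, -1.0]]
ft_force: [0.3, 0.4, -2.4]
grip_width: 0.0568
```

```bash
echo '[[[-0.012,0,0,0,0.04],[-0.012,0,0,0,0.04],[-0.012,0,0,0,0.04],[-0.008,0,0,0,0.04],[0,0,0,0,0.04]]]' | python3 -m creep | sed -n '2p;4,5p'
echo '[[[0,0,0,0,0.085],[0,0,0,0,0.085],[0,0,0,0,0.085],[0.03,0,0,0,0.085],[0.03,0,-0.003,0,0.085],[0,0,0,0,0],[0,0,0,0,0],[0,0,0,0,0],[0,0,0,0,0],[0,0,0,0,0]]]' | python3 -m creep 40 | sed -n '2p;4,5p'
echo '[[[-0.015,0,0,0,0],[-0.015,0,0,0,0],[-0.015,0,0,0,0],[-0.012,0,0,0,0],[-0.006,0,0,0,0],[-0.004,0,0,0,0],[0,0,0,0,0]]]' | python3 -m creep | sed -n '2p;4,5p'
echo '[[[-0.003,0,0,0,0],[-0.002,0,0,0,0],[-0.003,0,0,0,0],[0,0,0,0,0]]]' | python3 -m creep | sed -n '2p;4,5p'
```

```text
position: [0.5562, -0.1333, 0.0863]
ft_force: [-0.2, -0.5, -1.0]
grip_width: 0.0575
position: [0.4961, -0.1342, 0.0893]
ft_force: [-0.2, -0.3, 0.0]
grip_width: 0.0118
position: [0.5629, -0.1331, 0.0893]
ft_force: [-0.2, 0.1, 0.0]
grip_width: 0.0001
position: [0.5665, -0.133, 0.0893]
ft_force: [-22.3, -3.6, 12.0]
grip_width: -0.0
```

```bash
echo '[[[0.015,0,0,0,0],[0,0,0.024,0,0],[0,0,0,0,0],[-0.008,0,0,0,0],[-0.004,0,0,0,0],[-0.002,0,0,0,0],[-0.003,0,0,0,0],[0,0,0,0,0]]]' | python3 -m creep | sed -n '2p;4,5p'
echo '[[[0.02,0,0,0,0],[0,0.04,0,0,0],[0,0.03,0,0,0],[0,0,0,0,0],[-0.01,0,0,0,0],[-0.006,0,0,0,0],[-0.002,0,0,0,0],[-0.003,0,0,0,0],[0,0,0,0,0]]]' | python3 -m creep | sed -n '2p;4,5p'
```

```text
position: [0.5663, -0.1327, 0.0661]
ft_force: [-39.5, -3.7, 22.8]
grip_width: -0.0007
position: [0.5653, -0.0634, 0.0659]
ft_force: [-46.8, -2.5, 31.5]
grip_width: -0.0001
```

```bash
echo '[[[0.03,0,0,0,0],[0.04,0,-0.02,1.2,0.06],[0.04,0.03,-0.03,1.7,0.085],[0.04,0.04,0,1.7,0.085],[0.01,0.04,0,1.7,0.085],[0,0.04,0,1.7,0.085],[0,0.03,0,1.7,0.085],[0,0,0,0,0.085]]]' | python3 -m creep >/dev/null
python3 - <<'E'
from h import *
go(.403,.1252,.019,-8.8);held((.35,.55,.05,.19),"side",(.003,.05))
E
```

```text
t 45.4 pos [0.4361 0.1105 0.1118] yaw -8.71 turn 0.09 d tool(mm) [35.2  9.4 92.7] F [-0.5 -0.2  0.6] w 0.0855
side 222 mean [436.6 124.1  11.1] slope x,y deg [-0.1  0.7] x [380. 495.] y [ 85. 155.]
```

```bash
echo '[[[0.02,0.006,0,0,0.085],[0.015,0.005,0.02,0,0.085],[0,0,0.03,0,0.085],[0,0,0.02,0,0.085],[0,0,0.012,0,0.085],[0,0,0.005,0,0.085],[0,0,0,0,0.085]]]' | python3 -m creep >/dev/null
python3 -c "
from h import *
go(.403,.1252,.019,-8.8)"
```

```text
t 46.1 pos [0.4022 0.1239 0.024 ] yaw -8.89 turn -0.09 d tool(mm) [-0.6  1.4  5. ] F [0.1 0.  0.5] w 0.0853
```

```bash
echo '[[[-0.0005,0.0012,0.003,0,0.085],[0,0,0.002,0,0.085],[0,0,0,0,0.085],[0,0,0,0,0.04],[0,0,0,0,0.04],[0,0,0,0,0.04],[0,0,0,0,0.04],[0,0,0,0,0.04]]]' | python3 -m creep 100 | sed -n '2p;4,6p'
echo '[[[0,0,-0.01,0,0.04],[0,0,-0.02,0,0.04],[0,0,0,0,0.04]]]' | python3 -m creep | sed -n '2p;4,6p'
```

```text
position: [0.4023, 0.1259, 0.0203]
ft_force: [-3.3, -1.2, 19.0]
grip_width: 0.0572
gripper_force: 102.7
position: [0.403, 0.126, 0.0506]
ft_force: [0.5, -0.2, -0.5]
grip_width: 0.0569
gripper_force: 107.2
```

```bash
echo '[[[0,0,-0.03,0,0.04],[-0.01,0,-0.03,-2,0.04],[-0.02,-0.03,0,-2,0.04],[-0.02,-0.035,0,-2,0.04],[-0.005,-0.035,0,-2,0.04],[0,-0.035,0,-1.6,0.04],[0,-0.035,0,0,0.04],[0,-0.015,0,0,0.04],[0,0,0,0,0.04],[0,0,0,0,0.04]]]' | python3 -m creep | sed -n '2p;4,6p'
python3 -c "
from h import *
go(.466,-.0639,.1075,.9);held((.42,.58,-.12,.0),'side',(.05,.14))"
```

```text
position: [0.4485, -0.0643, 0.1086]
ft_force: [0.5, -0.5, -0.9]
grip_width: 0.0566
gripper_force: 107.2
t 48.2 pos [ 0.4485 -0.0643  0.1086] yaw 0.75 turn -0.15 d tool(mm) [-17.5   0.1   1.1] F [ 0.5 -0.5 -0.9] w 0.0566
side 222 mean [496.5 -58.3  96.3] slope x,y deg [-5.3  5.9] x [428. 579.] y [-106.  -27.]
```

```bash
echo '[[[-0.0125,0,0,-0.1,0.04],[0,0,0.0011,0,0.04],[0,0,0,0,0.04]]]' | python3 -m creep | sed -n '2p;4,6p'
python3 - <<'E'
from h import *
go(.466,-.0639,.1075,.9);held((.42,.565,-.12,.0),'side',(.08,.14));held((.42,.565,-.12,.0),'top',(.06,.14))
d=get_image("side");cv2.imwrite("pics/side6.png",cv2.resize(d["pixels"][170:260,300:420],None,fx=6,fy=6,interpolation=cv2.INTER_CUBIC)[:,:,::-1])
E
```

```text
position: [0.4609, -0.0635, 0.1077]
ft_force: [-0.3, -0.1, -1.5]
grip_width: 0.0567
gripper_force: 107.1
t 48.6 pos [ 0.4609 -0.0635  0.1077] yaw 0.97 turn 0.07 d tool(mm) [-5.1 -0.5  0.2] F [-0.3 -0.1 -1.5] w 0.0567
side 201 mean [499.7 -56.3  97.7] slope x,y deg [0.3 1.4] x [442. 557.] y [-94. -27.]
top few 7
```

View pics/side6.png

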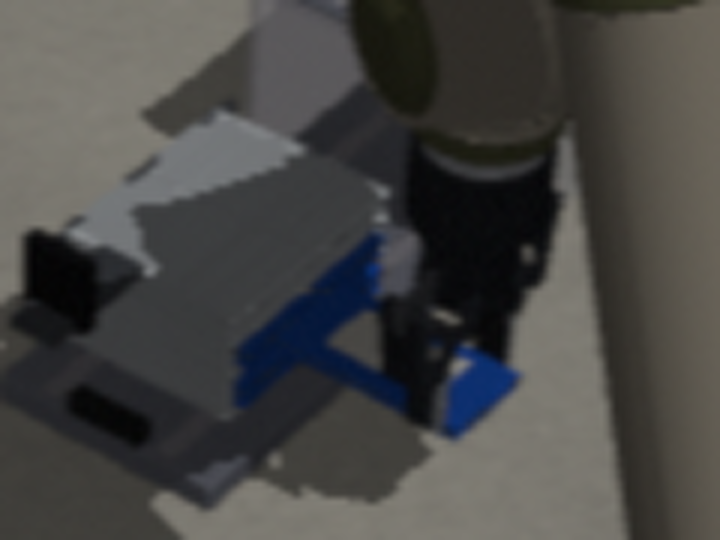

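Side crop: the mid and bottom cases sit home, their blue ends flush at (300,310). The thin case is held level at (480,390). Insert it into the top left slot.

```bash
echo '[[[-0.01,-0.0005,0,0,0.04],[-0.008,0,0,0,0.04],[-0.006,0,0,0,0.04],[-0.004,0,0,0,0.04],[0,0,0,0,0.04]]]' | python3 -m creep | sed -n '2p;4,5p'
echo '[[[-0.008,0,0,0,0.04],[-0.008,0,0,0,0.04],[-0.008,0,0,0,0.04],[0,0,0,0,0.04]]]' | python3 -m creep | sed -n '2,5p'
```

```text
position: [0.4895, -0.064, 0.1077]
ft_force: [-0.3, 3.6, -2.6]
grip_width: 0.0566
position: [0.5149, -0.0642, 0.1082]
tool_rot: [[-1.0, -0.016, 0.002], [-0.016, 1.0, -0.0], [-0.002, -0.0, -1.0]]
ft_force: [1.8, 2.3, -1.7]
grip_width: 0.0563
```

```bash
echo '[[[-0.012,0.0005,0,0,0.04],[-0.012,0,0,0,0.04],[-0.012,0,0,0,0.04],[-0.006,0,0,0,0.04],[0,0,0,0,0.04]]]' | python3 -m creep | sed -n '2p;4,5p'
echo '[[[0,0,0,0,0.085],[0,0,0,0,0.085],[0,0,0,0,0.085],[0.03,0,0,0,0.085],[0.03,0,-0.003,0,0.085],[0,0,0,0,0],[0,0,0,0,0],[0,0,0,0,0],[0,0,0,0,0],[0,0,0,0,0]]]' | python3 -m creep 40 | sed -n '2p;4,5p'
echo '[[[-0.015,0,0,0,0],[-0.015,0,0,0,0],[-0.015,0,0,0,0],[-0.012,0,0,0,0],[-0.006,0,0,0,0],[-0.004,0,0,0,0],[0,0,0,0,0]]]' | python3 -m creep | sed -n '2p;4,5p'
echo '[[[-0.003,0,0,0,0],[-0.002,0,0,0,0],[-0.003,0,0,0,0],[0,0,0,0,0]]]' | python3 -m creep | sed -n '2p;4,5p'
```

```text
position: [0.5561, -0.0633, 0.1081]
ft_force: [0.1, 0.4, -0.8]
grip_width: 0.0568
position: [0.4958, -0.0639, 0.1109]
ft_force: [-1.2, 0.5, -0.0]
grip_width: 0.0117
position: [0.5625, -0.0628, 0.1109]
ft_force: [-0.1, 0.2, -0.8]
grip_width: 0.0002
position: [0.5657, -0.0626, 0.1109]
ft_force: [-23.5, -3.2, 12.6]
grip_width: -0.0
```

Stopped at 565.7, the same as the others, so it is home. Back off and check the whole rack front before pushing the carriage in.

```bash
echo '[[[0.04,0,0,0,0],[0.04,0,-0.03,0,0.04],[0.02,0.04,-0.04,0,0.04],[0,0.045,-0.04,0,0.04],[0,0.045,0,0,0.04],[0,0.045,0,0,0.04],[0,0.045,0,0,0.04],[0,0.045,0,0,0.04],[0,0,0,0,0.04]]]' | python3 -m creep | sed -n '2p'
python3 - <<'E'
from h import *
a=get_image("top");b=get_image("side");g=cv2.cvtColor(a["pixels"],cv2.COLOR_RGB2GRAY).astype(float);C=cloud(a)
m=(g<60)&(C[...,2]>.13)&(C[...,2]<.17);k=np.zeros_like(m);k[190:220,330:360]=m[190:220,330:360];v,u=np.nonzero(k);print("handle",u.mean(),v.mean(),ray(a,[[u.mean(),v.mean()]],.15)*1000)
f=lambda p:cv2.resize(p,(390,520),interpolation=cv2.INTER_CUBIC)
cv2.imwrite("pics/both7.png",np.hstack([f(a["pixels"][170:290,335:425]),f(b["pixels"][160:280,290:380])])[:,:,::-1])
E
```

```text
position: [0.469, 0.1906, 0.2078]
handle 346.4655172413793 204.01724137931035 [[656.05229682  33.09662742 150.        ]]
```

View pics/both7.png

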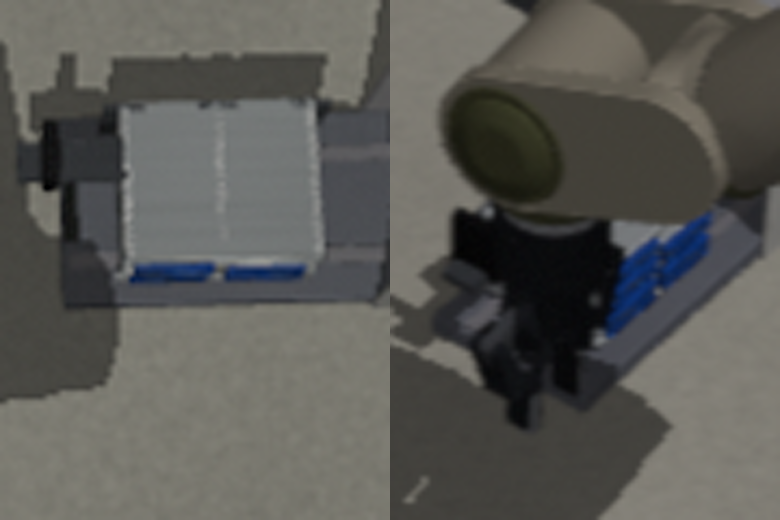

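Both views: three blue ends in the left column and two in the right, all flush along the lip (left panel row 270). The carriage has not moved. Now grip the handle and push home.

```bash
echo '[[[-0.01,-0.01,-0.02,0,0.04],[-0.035,-0.03,0,0,0.04],[-0.038,-0.032,0,0,0.04],[-0.038,-0.032,0,0,0.04],[-0.038,-0.032,0,0,0.04],[-0.028,-0.024,0,0,0.04],[0,0,0,0,0.04],[0,0,0,0,0.04]]]' | python3 -m creep >/dev/null
python3 -c "
from h import *
go(.656,.031,.147,.9)"
```

```text
t 54.0 pos [0.6591 0.0274 0.227 ] yaw 0.73 turn -0.17 d tool(mm) [ 3.   3.6 80. ] F [0.7 0.8 0.4] w 0.0401
```

```bash
echo '[[[0.003,0.0036,0.025,-0.2,0.04],[0,0,0.025,0,0.04],[0,0,0.02,0,0.04],[0,0,0.008,0,0.04],[0,0,0,0,0.04],[0,0,0,0,0.04]]]' | python3 -m creep | sed -n '2p;4p'
echo '[[[0,0,0,0,0],[0,0,0,0,0],[0,0,0,0,0],[0,0,0,0,0]]]' | python3 -m creep 80 | sed -n '2p;4,6p'
```

```text
position: [0.6564, 0.033, 0.151]
ft_force: [-0.4, -0.1, 0.1]
position: [0.6565, 0.0323, 0.151]
ft_force: [-1.6, -2.3, 7.3]
grip_width: 0.0102
gripper_force: 79.1
```

```bash
echo '[[[0,-0.01,0,0,0],[0,-0.015,0,0,0],[0,-0.015,0,0,0],[0,-0.015,0,0,0],[0,-0.015,0,0,0],[0,-0.01,0,0,0],[0,0,0,0,0]]]' | python3 -m creep | sed -n '2p;4p'
echo '[[[0,-0.01,0,0,0],[0,-0.015,0,0,0],[0,-0.015,0,0,0],[0,-0.015,0,0,0],[0,-0.015,0,0,0],[0,-0.015,0,0,0],[0,-0.01,0,0,0],[0,0,0,0,0]]]' | python3 -m creep | sed -n '2,4p'
```

```text
position: [0.6578, -0.0486, 0.1511]
ft_force: [-2.2, -2.1, 6.8]
position: [0.6593, -0.1437, 0.1511]
tool_rot: [[-1.0, -0.017, 0.001], [-0.017, 1.0, -0.002], [-0.001, -0.002, -1.0]]
ft_force: [-4.5, -3.7, 7.3]
```

```bash
echo '[[[0,-0.006,0,0,0],[0,-0.006,0,0,0],[0,-0.004,0,0,0],[0,-0.003,0,0,0],[0,0,0,0,0]]]' | python3 -m creep | sed -n '2p;4p'
echo '[[[0,-0.003,0,0,0],[0,-0.003,0,0,0],[0,-0.003,0,0,0],[0,0,0,0,0]]]' | python3 -m creep | sed -n '2p;4p'
```

```text
position: [0.6596, -0.1612, 0.1511]
ft_force: [-5.6, 0.5, 6.9]
position: [0.6597, -0.1679, 0.1511]
ft_force: [-5.8, 9.6, 8.7]
```

```bash
echo '[[[0,-0.003,0,0,0],[0,-0.003,0,0,0],[0,0,0,0,0]]]' | python3 -m creep | sed -n '2p;4p'
echo '[[[0,-0.002,0,0,0],[0,0,0,0,0]]]' | python3 -m creep | sed -n '2p;4p'
```

```text
position: [0.6597, -0.1682, 0.1511]
ft_force: [-7.4, 33.8, 14.0]
position: [0.6597, -0.1683, 0.1511]
ft_force: [-6.0, 41.2, 14.6]
```

```bash
echo '[[[0,0.003,0,0,0],[0,0.003,0,0,0],[0,0,0,0,0]]]' | python3 -m creep | sed -n '2p;4p'
echo '[[[0,0,0,0,0.04],[0,0,0,0,0.04],[0,0,0,0,0.04],[0,0,0,0,0.04]]]' | python3 -m creep | sed -n '2p;4,5p'
echo '[[[0,0,-0.02,0,0.04],[0,0,-0.03,0,0.04],[0,0,-0.03,0,0.04],[0,0.02,-0.02,0,0.04],[0.04,0.04,0,0,0.04],[0.04,0.04,0,0,0.04],[0.04,0.04,0,0,0.04],[0.03,0.04,0,0,0.04],[0,0.03,0,0,0.04],[0,0,0,0,0.04]]]' | python3 -m creep | sed -n '2p;4,5p'
python3 - <<'E'
from h import *
d=get_image("top");g=cv2.cvtColor(d["pixels"],cv2.COLOR_RGB2GRAY).astype(float);C=cloud(d)
m=(g<60)&(C[...,2]>.13)&(C[...,2]<.17);k=np.zeros_like(m);k[190:220,392:425]=m[190:220,392:425];v,u=np.nonzero(k);print("handle",u.mean(),v.mean(),ray(d,[[u.mean(),v.mean()]],.15)*1000)
cv2.imwrite("pics/top8.png",cv2.resize(d["pixels"][160:310,210:500],None,fx=2.7,fy=2.7,interpolation=cv2.INTER_CUBIC)[:,:,::-1])
E
```

```text
position: [0.6597, -0.168, 0.1511]
ft_force: [-6.0, 16.2, 10.4]
position: [0.6601, -0.1724, 0.1496]
ft_force: [0.7, -0.5, -0.6]
grip_width: 0.0399
position: [0.5195, 0.024, 0.2503]
ft_force: [0.1, -0.5, 0.0]
grip_width: 0.0401
handle 409.1159420289855 202.7391304347826 [[ 658.13256478 -163.75299572  150.        ]]
```

View pics/top8.png

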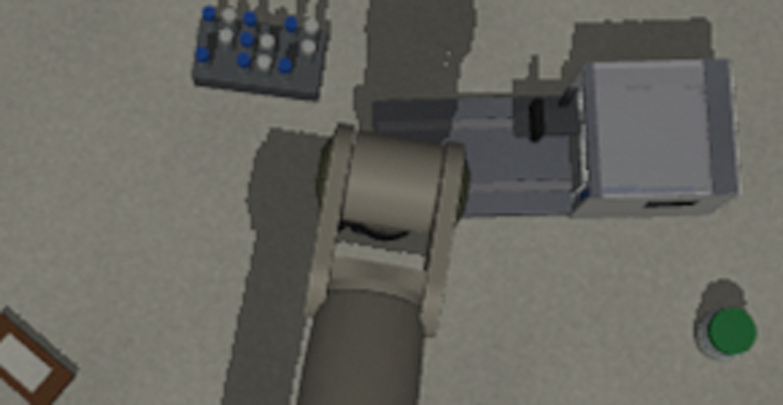

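Top crop: the carriage is in the tunnel with the handle at crop (537,118), the bench is clear of blue cases, and the rack and jar have not moved. The tool travelled 200.5 mm to the stop, matching the full stroke. Handing in.

```bash
python3 -c "
from rig import close_job
print(close_job())"
```

```text
the job is handed in; nothing more can be done
None
```

All five slide cases (two 20 mm, two 15 mm, one 10 mm) are fully home in slots made for their thickness, the carriage is pushed back to its stop and released, and the job is handed in at about 59 s; no verdict came back.

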